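# Pack and lock the coin-tube transit pot

### The arm

A 6-joint arm with a two-finger parallel gripper is mounted at the origin on the work surface. World frame = base frame: x ahead of the robot, y to its left, z up, the work surface at z = 0. Lengths are in m, angles in rad, forces in N, time in s.
With the tool pointing down it reaches from about 0.35 to 0.925 m from the base axis. Payload 6.4 kg.
Tool frame: the origin (TCP) lies between the finger pads; the fingertips stand 25 mm ahead of it and the grasp point (between the pads) lies 6 mm ahead of it (tcp_to_tips is the distance from the TCP to the fingertips, in m); z points along the fingers, y is the line along which they close (so a half turn about z gives the same grasp; the last joint's range is limited). The gripper opens to 85 mm and grips with 20 to 120 N. Pads are 22 mm wide; open, the fingers measure 114 mm over their backs; the gripper's body (76 mm by 85 mm) begins 54 mm behind the grasp point. The pads swing forward as they close: fully open they stand 13 mm farther back than shut.
Start: joints at [0.994, 0.245, 1.558, -0, 1.339, -0.174], TCP at [0.255, 0.598, 0.256] pointing down, gripper open.
Joint ranges: [-3.13, 3.13], [-1.02, 2.26], [0.13, 2.54], [-0.95, 4.09], [0.21, 2.88], [-2.74, 2.74]. Speed limits (rad/s): [2.57, 2.57, 3.14, 3.14, 3.14, 3.14].

### API

Orientations are given as a unit quaternion [x, y, z, w].
In Python, from workcell import read_state, capture, camera_info, close_job, tcp_to_tips gives the robot as it stands.
- The arm moves only by the tool carry_out, never from a script. Its argument "rows" is a list of rows, each an object with "linear": the shift along the world's x, y, z in m, a list of three; "turn": the turn about the world's z in rad. In form: [{"linear": [dx, dy, dz], "turn": turn}, ...]. A call has 1 to 8 rows; each row is the pose to reach, as a shift and turn from the pose commanded when the call began; what a row does not reach only later rows make up. A row lasts 1/8 s, in which the tool goes at most 62.5 mm and 10.7 degrees, less where a joint would pass 70% of its speed; a pose out of reach is approached as far as the arm can. A call with a gripper value outside its range is refused whole. "jaw" is the gripper command: -1 is fully open, 1 is shut, values between are in proportion, set as the call begins (left out, the last holds). The fingers move at their own pace and stop on an object; "newtons" is the grip in N (left out, the last holds). Time passes only in rows, so rows that repeat a pose let the fingers close. It gives the time, the measured TCP pose, the force, the opening and the grip force at its end, in the units of the state.
- read_state(): the state, without advancing time (a new reading comes with each control period).
- capture(name): name is "scene" or "side" or "wrist"; returns the picture (384x512x3 uint8, red, green, blue); there is no depth.
- camera_info(name): a dict with "fx", "fy", "cx", "cy" (pixels), "R" (3x3) and "t" (3): a world point X has camera coordinates R X + t. Camera axes: x right, y down, z forward; pixel columns grow to the right and rows downward; lengths in m; the calibration is good to about 2 mm. The wrist camera is an equidistant fisheye: a pixel r from the principal point sees the ray r / f radians off the axis. A picture is of the moment at which its call begins: read the wrist's pose just before it. camera_info takes no time and is no camera call; for the wrist camera it gives the pose at the moment of the call.
- close_job(): hands the job in; it is judged then, once.
The state is a dict: "clock": time; "joint_pos": joint angles; "joint_velocities": joint speeds; "tau": joint torques, N m; "tool_pos": TCP position; "tool_rot": TCP orientation; "ft_force": force on the tool from outside, world axes, zero at the start; "torque": the same for the moment, N m; "finger_gap": opening from 0.0 (shut) to 1.0 (fully open); "finger_force": force on a finger pad.
Only numpy, scipy, OpenCV 4.12 (cv2) and the standard library are available. Lean on these libraries where they do the work, as an engineer would, in place of code of your own. Each camera call takes 0.05 s, during which the arm holds its last target. There are 200 camera calls.

### The job

Pack the coin tubes for transport: slide the transit pot's transport lock all the way out, move every coin tube from the rack into the holes of the pot, keeping them upright, then put the domed cover on with its lugs in the slots, press it down and twist it clockwise a quarter turn until it stops. Then slide the transport lock all the way in behind the cover's ear. Do not disturb the note bundles, the stamp or the ink pad.

Things in the scene. Friction and masses are not known exactly. Their poses are not given: they have to be found in the camera images.
- pot: the round dark metal transit pot, fixed, 154 mm in diameter; origin on its axis at table level, z up. Bearings below are from its x axis, counter-clockwise seen from above. Inside, a block 38 mm high with four tube holes. Round the mouth a bright flange (underside 49, top 54 mm above the table, radii 60 to 76 mm) with two opposite slots at bearings -10 and 170 deg.
- pot_slot (a point): centre of the slot at bearing -10 deg, at the flange's top, 66 mm from the axis, 54 mm high; about 24 mm wide, the other is opposite. The cover drops in if within about 3 mm and 3 deg. Turned CLOCKWISE seen from above it goes 80 deg to a hard stop, ears and handle then along the pot's y axis; the other way is blocked. Axes: the pot's.
- pot_ring (a point): on the pot's axis, 47 mm high: top level of a sprung rubber ring (radii 47 to 59 mm) on which the cover's lower rim first rests, lugs caught in the slots. It gives at 5 N, then 0.5 N per mm. Press the rim 5 to 7 mm lower (at 7 the ears meet the flange) and the lugs can turn under the flange. Let go when turned: the cover rises to rim 43 mm high and stays locked.
- cover_mid (a point): the loose domed cover, about 0.3 kg: a grey upside-down cup, 112 mm in diameter, 67 mm high, 63 mm deep inside; on top a black handle bar 70 mm long (cover's x), 14 wide, 36 high. The point is on its axis half-way up, 51.5 mm above the lower rim and below the bar's top; z up. It stands on its rim at the start. Same after half a turn.
- cover_lug (a point): one of the cover's two lugs, at its +x end (the other at -x), in line with the bar: 16 mm wide, 6 mm thick, flush with the lower rim, reaching 69 mm from the axis; the point is its centre, 62 mm from the axis, 3 mm above the rim. Straight above each lug is a steel ear, 16 mm wide, 14 to 20 mm above the rim, reaching 88 mm from the axis.
- bolt (a joint): the transport lock: 0 m = fully out, 0.035 m = fully home (end stop). It slides straight towards the pot's axis, friction about 1.5 N, stays where left, starts at or near home. Home, its round steel nose (14 mm) stands over the flange just behind a locked cover's ear, so the cover cannot turn back; unless out (below 0.015) it bars the cover's way to its stop.
- bolt_grip (a point): the lock's grip: a black upright fin 12 mm wide across the slide, 24 mm along it, top 100 mm above the table. The point is on its centre line, 85 mm high, at bearing -76 deg, 158 mm from the pot's axis when out, 123 mm when home. Below it a slide bar (top 62 mm) and a fixed track 32 mm wide, 52 mm high, out to 176 mm from the axis. Axes: the pot's.
- rack: the wooden coin-tube rack, fixed, 236 x 56 x 36 mm; origin at the centre of its underside; five holes in a row along its x axis at -88, -44, 0, 44, 88 mm, 27 mm in diameter, 26 mm deep.
- notes: bystander: three banded note bundles, 66 x 150 x 43 mm, origin under its centre.
- stamp: bystander: a rubber stamp with a wooden knob, 36 mm in diameter, 62 mm high, origin under its centre.
- ink_pad: bystander: a black ink pad tin, 50 x 76 x 16 mm, origin under its centre.
- pot_hole0 (a point): mouth centre (38 mm above the table) of a tube hole in the pot, 27 mm in diameter, 28 mm deep, 34 mm from the pot's axis at bearing 45 deg; a tube in it stands with its top 95 mm above the table. Its axes are the pot's.
- pot_hole1 (a point): mouth centre (38 mm above the table) of a tube hole in the pot, 27 mm in diameter, 28 mm deep, 34 mm from the pot's axis at bearing 135 deg; a tube in it stands with its top 95 mm above the table. Its axes are the pot's.
- pot_hole2 (a point): mouth centre (38 mm above the table) of a tube hole in the pot, 27 mm in diameter, 28 mm deep, 34 mm from the pot's axis at bearing -135 deg; a tube in it stands with its top 95 mm above the table. Its axes are the pot's.
- pot_hole3 (a point): mouth centre (38 mm above the table) of a tube hole in the pot, 27 mm in diameter, 28 mm deep, 34 mm from the pot's axis at bearing -45 deg; a tube in it stands with its top 95 mm above the table. Its axes are the pot's.
- tube0_mid (a point): a coin tube: upright brass-coloured cylinder with white ends, 24 mm in diameter, 85 mm long, about 0.18 kg. The point is its centre, half-way up, 42.5 mm from either end; its z axis is the tube's axis. At the start it stands in a rack hole (its foot 10 mm above the table). May be absent.
- tube1_mid (a point): a coin tube: upright brass-coloured cylinder with white ends, 24 mm in diameter, 85 mm long, about 0.18 kg. The point is its centre, half-way up, 42.5 mm from either end; its z axis is the tube's axis. At the start it stands in a rack hole (its foot 10 mm above the table). May be absent.
- tube2_mid (a point): a coin tube: upright brass-coloured cylinder with white ends, 24 mm in diameter, 85 mm long, about 0.18 kg. The point is its centre, half-way up, 42.5 mm from either end; its z axis is the tube's axis. At the start it stands in a rack hole (its foot 10 mm above the table). May be absent.
- tube3_mid (a point): a coin tube: upright brass-coloured cylinder with white ends, 24 mm in diameter, 85 mm long, about 0.18 kg. The point is its centre, half-way up, 42.5 mm from either end; its z axis is the tube's axis. At the start it stands in a rack hole (its foot 10 mm above the table). May be absent.
- tube4_mid (a point): a coin tube: upright brass-coloured cylinder with white ends, 24 mm in diameter, 85 mm long, about 0.18 kg. The point is its centre, half-way up, 42.5 mm from either end; its z axis is the tube's axis. At the start it stands in a rack hole (its foot 10 mm above the table). May be absent.

How it is judged:
By the outcome, as a careful person would: the job done as asked, in the order asked, and still so for the second after the job is handed in, with the robot touching nothing.
Of tube0, tube1, tube2, tube3, tube4 only 3 to 4 are there at a start; the rules pass over those that are not, and their reading is None.
At some moment in a run one of cover may be knocked a few centimetres aside while the robot is not near it.
It also fails if it takes over 208 s, if anything falls off the work surface, if the arm or the gripper's body presses on something with over 40 N, if the wrist force passes 120 N, or if a joint passes its speed limit or range.

## Working session

There is one attempt and no reset: what is moved stays moved. The work goes in short steps, Python scripts to look and compute and a tool call to move; the robot and the scene stay as the last step left them, time stands still between calls to the robot, and variables do not carry over. Pictures are saved under pics/ and viewed, at most 14 in all, crops included, and the job is handed in when it is done.

Besides the shell and the picture viewer there is one more tool, called after "Call:" as name(argument=value, ...), one argument or row to a line, values as JSON. carry_out: Moves the arm, as the interface text tells. Its arguments: {"type":"object","properties":{"rows":{"type":"array","items":{"type":"object","properties":{"linear":{"type":"array","items":{"type":"number"}},"turn":{"type":"number"}}}},"jaw":{"type":"number"},"newtons":{"type":"number"}},"required":["rows"]}

```bash
mkdir -p pics; ls; python3 - <<'E'
from workcell import *
import cv2,json
print(read_state(), tcp_to_tips)
for n in("scene","side","wrist"):
    i=camera_info(n);print(n,i)
    cv2.imwrite(f"pics/{n}0.png",cv2.resize(capture(n)[:,:,::-1],(800,600),interpolation=cv2.INTER_CUBIC))
E
```

```text
pics
{'clock': 0.0, 'joint_pos': array([ 9.93884203e-01,  2.45814223e-01,  1.55902249e+00, -1.29923121e-05,
        1.33870406e+00, -1.74099382e-01]), 'joint_velocities': array([ 7.99759514e-04, -6.78564727e-04,  9.45883293e-04,  7.72774034e-05,
       -8.69373345e-04, -7.18295012e-04]), 'tau': array([-4.87995385e-04, -4.29510784e+01, -3.26132512e+01, -1.32379269e-04,
        5.41714893e-03, -8.86703990e-07]), 'tool_pos': array([0.25451676, 0.59753866, 0.25517562]), 'tool_rot': array([ 2.00045906e-01,  9.79786041e-01, -9.08508891e-04, -3.51350122e-04]), 'ft_force': array([-0.69271699, -0.14038832,  1.85151271]), 'torque': array([ 0.01028681, -0.04785006,  0.01213183]), 'finger_force': 0.0, 'finger_gap': 0.9999877868195047} 0.025
scene {'fx': 350.8718469162521, 'fy': 350.8718469162521, 'cx': 258.4047683898793, 'cy': 194.3781536285394, 'R': array([[-0.32304799,  0.94615762, -0.02063383],
       [ 0.61411905,  0.19299091, -0.76525309],
       [-0.7200679 , -0.2598851 , -0.64339875]]), 't': array([ 0.23743254, -0.2940611 ,  1.24405263])}
side {'fx': 381.43112205781114, 'fy': 381.43112205781114, 'cx': 256.8055742006805, 'cy': 196.22495213731577, 'R': array([[ 0.93106489, -0.36407018,  0.02389711],
       [-0.19482651, -0.55148546, -0.8111143 ],
       [ 0.30848144,  0.75054426, -0.58439928]]), 't': array([-0.56007857,  0.16231545,  1.01118257])}
wrist {'fx': 297.3186396354542, 'fy': 297.3186396354542, 'cx': 256.9555386959439, 'cy': 196.85073195547534, 'R': array([[ 0.39301144,  0.91953302, -0.00101821],
       [ 0.88233071, -0.37679881,  0.28198436],
       [ 0.25891027, -0.11172148, -0.95941846]]), 't': array([-0.64923515, -0.03603696,  0.37986809])}
```

View pics/scene0.png

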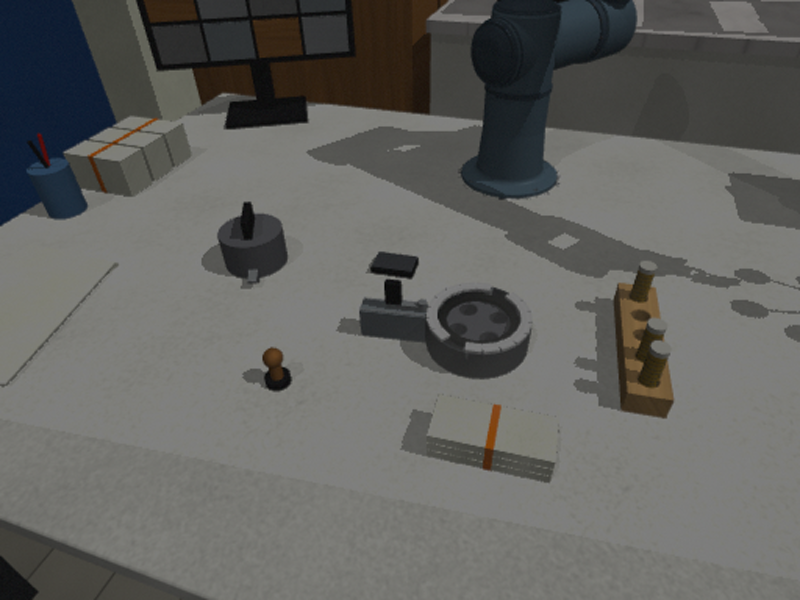

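View pics/side0.png

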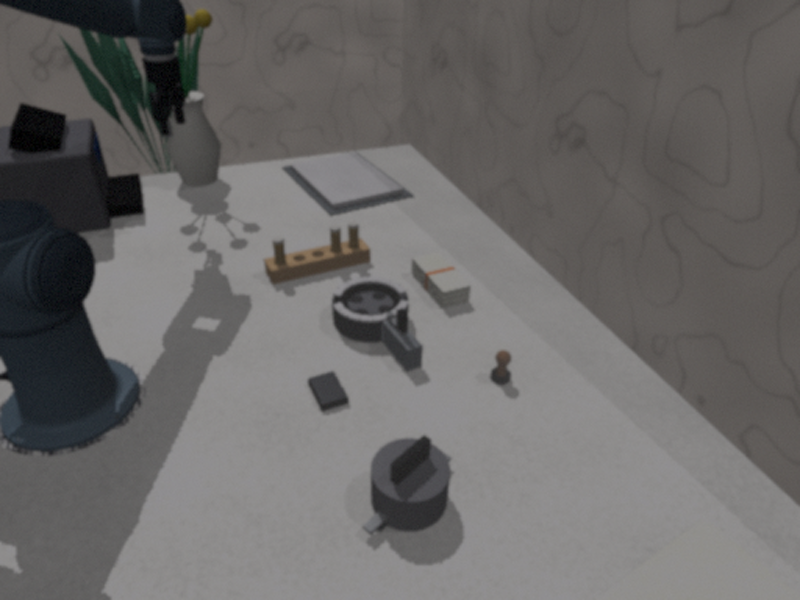

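Scene view (800×600 px): the pot flange is centred near (479,318), with the fin top at (393,283). The three tube tops are at (647,267), (656,325) and (660,348), and the cover bar is near (248,208). The side view agrees.

```bash
cat > h.py <<'E'
import numpy as np, cv2
from workcell import *
def ray(n,uv,info=None):
    i=info or camera_info(n);x=(uv[0]-i['cx'])/i['fx'];y=(uv[1]-i['cy'])/i['fy']
    if n.startswith("wrist"):
        r=np.hypot(x,y);s=np.sin(r)/r if r>1e-9 else 1;d=np.array([x*s,y*s,np.cos(r)])
    else:d=np.array([x,y,1])
    R=np.array(i['R']);return -R.T@np.array(i['t']),R.T@d
def at(n,uv,z,info=None):
    c,d=ray(n,uv,info);return c+d*(z-c[2])/d[2]
def proj(n,X,info=None):
    i=info or camera_info(n);p=np.array(i['R'])@np.array(X)+i['t']
    if n.startswith("wrist"):
        r=np.hypot(p[0],p[1]);th=np.arctan2(r,p[2]);q=p[:2]/r*th
    else:q=p[:2]/p[2]
    return np.array([i['fx']*q[0]+i['cx'],i['fy']*q[1]+i['cy']])
K=1.5625
E
python3 - <<'E'
from h import *
S={'pot':(479,316,.054),'fin':(393,283,.1),'t1':(647,267,.095),'t2':(656,325,.095),'t3':(660,348,.095),'barA':(248,206,.103),
'rackA':(617,285,.036),'rackB':(659,285,.036),'rackC':(671,404,.036),'rackD':(622,404,.036),'slotA':(495,292,.054),'slotB':(455,347,.054),'ear':(253,273,.017),'pad':(396,264,.016),'stamp':(273,355,.05)}
for k,(u,v,z) in S.items():print('scene',k,at('scene',(u/K,v/K),z).round(3))
S={'pot':(371,298,.054),'fin':(402,317,.1),'t1':(279,242,.095),'t2':(335,231,.095),'t3':(353,228,.095),'bar':(411,461,.103),'ear':(375,523,.017),'ear2':(449,460,.017),'pad':(328,387,.016),'stamp':(502,358,.05)}
for k,(u,v,z) in S.items():print('side',k,at('side',(u/K,v/K),z).round(3))
E
```

```text
scene pot [0.558 0.056 0.054]
scene fin [ 0.577 -0.068  0.1  ]
scene t1 [0.423 0.274 0.095]
scene t2 [0.552 0.285 0.095]
scene t3 [0.595 0.29  0.095]
scene barA [ 0.45  -0.381  0.103]
scene rackA [0.399 0.244 0.036]
scene rackB [0.379 0.307 0.036]
scene rackC [0.628 0.318 0.036]
scene rackD [0.647 0.26  0.036]
scene slotA [0.496 0.066 0.054]
scene slotB [0.63  0.039 0.054]
scene ear [ 0.523 -0.347  0.017]
scene pad [ 0.423 -0.12   0.016]
scene stamp [ 0.716 -0.194  0.05 ]
side pot [0.555 0.05  0.054]
side fin [ 0.567 -0.087  0.1  ]
side t1 [0.418 0.258 0.095]
side t2 [0.545 0.266 0.095]
side t3 [0.587 0.267 0.095]
side bar [ 0.459 -0.394  0.103]
side ear [ 0.402 -0.411  0.017]
side ear2 [ 0.544 -0.347  0.017]
side pad [ 0.415 -0.128  0.016]
side stamp [ 0.715 -0.197  0.05 ]
```

Call:
carry_out(
  rows=[
    {"linear": [0.31,-0.64,-0.03],"turn": -1.0},
    {"linear": [0.31,-0.64,-0.03],"turn": -1.0},
    {"linear": [0.31,-0.64,-0.03],"turn": -1.0},
    {"linear": [0.31,-0.64,-0.03],"turn": -1.0},
    {"linear": [0.31,-0.64,-0.03],"turn": -1.0},
    {"linear": [0.31,-0.64,-0.03],"turn": -1.0},
    {"linear": [0.31,-0.64,-0.03],"turn": -1.0},
    {"linear": [0.31,-0.64,-0.03],"turn": -1.0},
  ],
)

```text
clock: 1.15
tool_pos: [0.473, 0.1465, 0.2351]
tool_rot: [0.645, 0.764, 0.0, 0.0]
ft_force: [0.4, 0.4, 0.5]
finger_gap: 0.997
finger_force: 0.0
```

Call:
carry_out(
  rows=[
    {"linear": [0.09,-0.18,-0.03],"turn": 0},
    {"linear": [0.09,-0.18,-0.03],"turn": 0},
    {"linear": [0.09,-0.18,-0.03],"turn": 0},
    {"linear": [0.09,-0.18,-0.03],"turn": 0},
    {"linear": [0.09,-0.18,-0.03],"turn": 0},
    {"linear": [0.09,-0.18,-0.03],"turn": 0},
  ],
)

```text
clock: 1.9
tool_pos: [0.5621, -0.0302, 0.2052]
tool_rot: [0.645, 0.764, 0.0, -0.0]
ft_force: [-0.3, -0.2, -0.5]
finger_gap: 1.003
finger_force: 0.0
```

```bash
python3 - <<'E'
from h import *
import pickle
s=read_state();i=camera_info("wrist");im=capture("wrist");pickle.dump((i,im),open("w1.pkl","wb"))
print(s['tool_pos'],s['tool_rot']);cv2.imwrite("pics/w1.png",cv2.resize(im[:,:,::-1],(800,600),interpolation=cv2.INTER_CUBIC))
E
```

```text
[ 0.5620625  -0.03023093  0.205242  ] [ 6.44729862e-01  7.64410450e-01  6.23244336e-05 -2.54341682e-04]
```

View pics/w1.png

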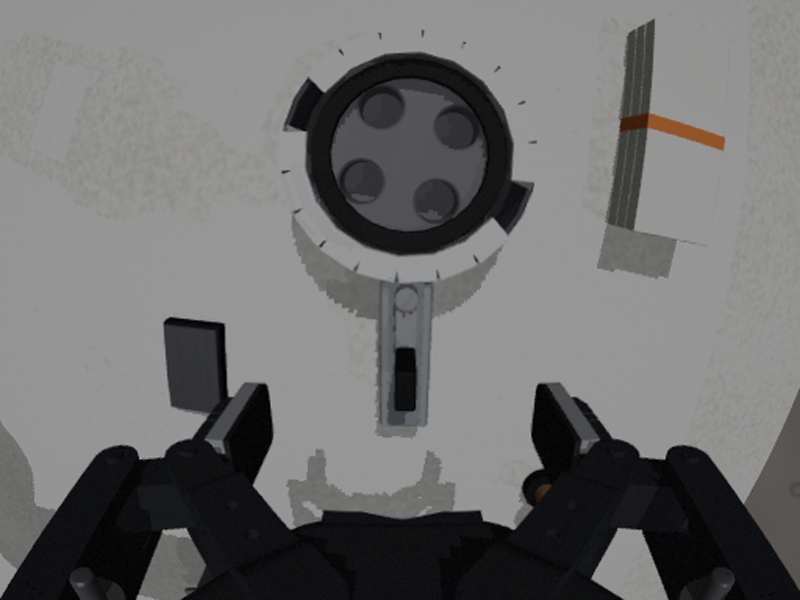

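The wrist view shows the pot clearly. Hole mouths are at (382,107), (457,128), (436,200) and (361,181), slots at about (304,105) and (516,207), and the fin's top face spans x 396–415, y 371–410.

```bash
python3 - <<'E'
from h import *
import pickle
i,im=pickle.load(open("w1.pkl","rb"))
a=lambda u,v,z:at("wrist",(u/K,v/K),z,i)[:2]
H=[a(382,106,.038),a(457,127,.038),a(436,199,.038),a(361,180,.038)]
c=np.mean(H,0);print('c',c)
for h in H:
    d=h-c;print(h.round(4),np.hypot(*d).round(4),np.degrees(np.arctan2(d[1],d[0])).round(1))
for p in [(304,106),(516,207)]:
    d=a(*p,.054)-c;print('slot',np.hypot(*d).round(4),np.degrees(np.arctan2(d[1],d[0])).round(1))
f=a(405,391,.1);d=f-c;print('fin',f,np.hypot(*d),np.degrees(np.arctan2(d[1],d[0])))
for p in[(405,371),(405,410)]:print(a(*p,.1)-c)
g=cv2.cvtColor(im,cv2.COLOR_RGB2GRAY)
E
```

```text
c [0.55217733 0.05494446]
[0.5312 0.0808] 0.0333 129.1
[0.5781 0.0759] 0.0333 38.9
[0.5733 0.0296] 0.033 -50.3
[0.5261 0.0335] 0.0337 -140.6
slot 0.0671 164.7
slot 0.0703 -16.8
fin [ 0.57074917 -0.06991784] 0.12623592111354062 -81.53993133325054
[ 0.01655635 -0.11320984]
[ 0.02057109 -0.13640793]
```

Call:
carry_out(
  rows=[
    {"linear": [0.009,-0.04,0],"turn": -0.024},
    {"linear": [0.009,-0.04,-0.03],"turn": -0.024},
    {"linear": [0.009,-0.04,-0.07],"turn": -0.024},
    {"linear": [0.009,-0.04,-0.1],"turn": -0.024},
    {"linear": [0.009,-0.04,-0.112],"turn": -0.024},
    {"linear": [0.009,-0.04,-0.112],"turn": -0.024},
  ],
  jaw=0.2,
)

```text
clock: 2.7
tool_pos: [0.5714, -0.0708, 0.0932]
tool_rot: [0.654, 0.757, -0.0, -0.0]
ft_force: [0.0, 0.6, -0.0]
finger_gap: 0.402
finger_force: 0.0
```

Call:
carry_out(
  rows=[
    {"linear": [0,0,0],"turn": 0},
    {"linear": [0,0,0],"turn": 0},
    {"linear": [0,0,0],"turn": 0},
    {"linear": [0,0,0],"turn": 0},
    {"linear": [0,0,0],"turn": 0},
    {"linear": [0,0,0],"turn": 0},
  ],
  jaw=1,
  newtons=30,
)

```text
clock: 3.45
tool_pos: [0.571, -0.0719, 0.0949]
tool_rot: [0.654, 0.757, -0.001, -0.0]
ft_force: [-7.7, 0.1, 6.9]
finger_gap: 0.138
finger_force: 32.4
```

Call:
carry_out(
  rows=[
    {"linear": [0.0009,-0.006,0],"turn": 0},
    {"linear": [0.0017,-0.012,0],"turn": 0},
    {"linear": [0.0026,-0.018,0],"turn": 0},
    {"linear": [0.0035,-0.024,0],"turn": 0},
    {"linear": [0.0043,-0.03,0],"turn": 0},
    {"linear": [0.005,-0.034,0],"turn": 0},
    {"linear": [0.0052,-0.036,0],"turn": 0},
    {"linear": [0.0052,-0.036,0],"turn": 0},
  ],
)

```text
clock: 4.45
tool_pos: [0.5759, -0.1039, 0.0948]
tool_rot: [0.654, 0.756, 0.001, -0.004]
ft_force: [-8.3, 15.0, 11.3]
finger_gap: 0.13
finger_force: 33.1
```

Call:
carry_out(
  rows=[
    {"linear": [0,0.001,0],"turn": 0},
    {"linear": [0,0.001,0],"turn": 0},
    {"linear": [0,0.001,0.06],"turn": 0},
    {"linear": [0,0.001,0.12],"turn": 0},
    {"linear": [-0.016,0.37,0.12],"turn": 1.48},
    {"linear": [-0.016,0.37,0.12],"turn": 1.48},
    {"linear": [-0.016,0.37,0.12],"turn": 1.48},
    {"linear": [-0.016,0.37,0.12],"turn": 1.48},
  ],
  jaw=0.2,
)

```text
clock: 5.45
tool_pos: [0.5661, 0.1447, 0.214]
tool_rot: [0.329, 0.944, 0.0, 0.001]
ft_force: [1.0, -0.7, 1.2]
finger_gap: 0.402
finger_force: 0.0
```

Call:
carry_out(
  rows=[
    {"linear": [-0.008,0.185,0],"turn": 0.8},
    {"linear": [-0.008,0.185,0],"turn": 0.8},
    {"linear": [-0.008,0.185,0],"turn": 0.8},
    {"linear": [-0.008,0.185,0],"turn": 0.8},
    {"linear": [-0.008,0.185,0],"turn": 0.8},
    {"linear": [-0.008,0.185,0],"turn": 0.8},
  ],
)

```text
clock: 6.2
tool_pos: [0.5583, 0.3281, 0.2135]
tool_rot: [-0.061, 0.998, 0.0, 0.0]
ft_force: [0.9, -1.2, -0.2]
finger_gap: 0.405
finger_force: 0.0
```

```bash
python3 - <<'E'
from h import *
import pickle
s=read_state();i=camera_info("wrist");im=capture("wrist");pickle.dump((i,im),open("w2.pkl","wb"))
print(s['tool_pos'],s['tool_rot']);cv2.imwrite("pics/w2.png",cv2.resize(im[:,:,::-1],(800,600),interpolation=cv2.INTER_CUBIC))
E
```

```text
[0.55827272 0.32814326 0.21351401] [-6.11573890e-02  9.98128076e-01  4.49623612e-05  3.39831643e-04]
```

View pics/w2.png

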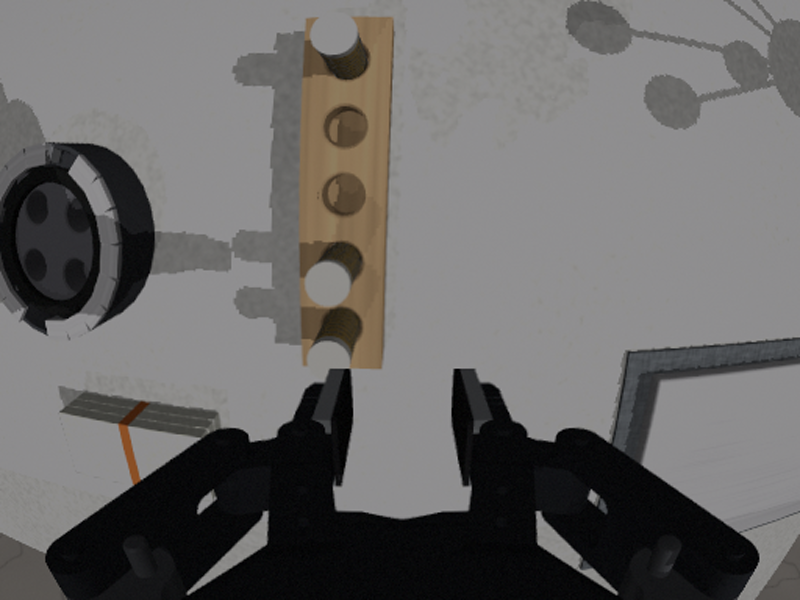

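The wrist view shows tube tops at (334,36), (327,284) and about (329,360), with empty rack holes at (346,127) and (345,194).

```bash
python3 - <<'E'
from h import *
import pickle
i,im=pickle.load(open("w2.pkl","rb"))
a=lambda u,v,z:at("wrist",(u/K,v/K),z,i)[:2]
P=[a(334,35,.095),a(346,127,.036),a(345,194,.036),a(327,284,.095),a(329,360,.095)]
P=np.array(P);print(P.round(4));s=np.array([-88,-44,0,44,88])/1e3
fx=np.polyfit(s,P[:,0],1);fy=np.polyfit(s,P[:,1],1);print(fx,fy,np.degrees(np.arctan2(fy[0],fx[0])))
for k in s:print(np.polyval(fx,k).round(4),np.polyval(fy,k).round(4))
E
```

```text
[[0.4174 0.2765]
 [0.4607 0.2812]
 [0.5035 0.2854]
 [0.5483 0.2872]
 [0.5916 0.2915]]
[0.99093698 0.50429534] [0.081735  0.2843569] 4.7152278825361815
0.4171 0.2772
0.4607 0.2808
0.5043 0.2844
0.5479 0.288
0.5915 0.2915
```

Call:
carry_out(
  rows=[
    {"linear": [0.033,-0.0366,0],"turn": -0.04},
    {"linear": [0.033,-0.0366,0],"turn": -0.04},
    {"linear": [0.033,-0.0366,-0.05],"turn": -0.04},
    {"linear": [0.033,-0.0366,-0.09],"turn": -0.04},
    {"linear": [0.033,-0.0366,-0.12],"turn": -0.04},
    {"linear": [0.033,-0.0366,-0.1285],"turn": -0.04},
    {"linear": [0.033,-0.0366,-0.1285],"turn": -0.04},
  ],
  jaw=0,
)

```text
clock: 7.12
tool_pos: [0.591, 0.2917, 0.085]
tool_rot: [-0.041, 0.999, 0.0, 0.0]
ft_force: [0.5, -0.7, 0.6]
finger_gap: 0.5
finger_force: 0.0
```

Call:
carry_out(
  rows=[
    {"linear": [0,0,0],"turn": 0},
    {"linear": [0,0,0],"turn": 0},
    {"linear": [0,0,0],"turn": 0},
    {"linear": [0,0,0],"turn": 0},
    {"linear": [0,0,0],"turn": 0},
    {"linear": [0,0,0],"turn": 0},
  ],
  jaw=1,
  newtons=30,
)

```text
clock: 7.88
tool_pos: [0.5922, 0.292, 0.0868]
tool_rot: [-0.042, 0.999, 0.0, 0.002]
ft_force: [-1.0, -0.3, 6.6]
finger_gap: 0.273
finger_force: 29.7
```

Call:
carry_out(
  rows=[
    {"linear": [0,0,0.045],"turn": 0},
    {"linear": [0,0,0.09],"turn": 0},
    {"linear": [-0.0178,-0.263,0.09],"turn": 0},
    {"linear": [-0.0178,-0.263,0.09],"turn": 0},
    {"linear": [-0.0178,-0.263,0.09],"turn": 0},
    {"linear": [-0.0178,-0.263,0.09],"turn": 0},
    {"linear": [-0.0178,-0.263,0.09],"turn": 0},
    {"linear": [-0.0178,-0.263,0.09],"turn": 0},
  ],
)

```text
clock: 8.88
tool_pos: [0.5729, 0.0281, 0.1745]
tool_rot: [-0.041, 0.999, 0.0, -0.0]
ft_force: [0.6, 1.2, -1.7]
finger_gap: 0.269
finger_force: 30.2
```

Call:
carry_out(
  rows=[
    {"linear": [0,0,-0.03],"turn": 0},
    {"linear": [0,0,-0.03],"turn": 0},
    {"linear": [0,0,-0.03],"turn": 0},
  ],
)

```text
clock: 9.25
tool_pos: [0.5735, 0.0297, 0.1453]
tool_rot: [-0.042, 0.999, 0.0, 0.0]
ft_force: [0.3, 0.2, -0.8]
finger_gap: 0.273
finger_force: 30.2
```

```bash
python3 - <<'E'
from h import *
import pickle
s=read_state();i=camera_info("wrist");im=capture("wrist");pickle.dump((i,im),open("w3.pkl","wb"))
print(s['tool_pos'],s['tool_rot']);cv2.imwrite("pics/w3.png",cv2.resize(im[:,:,::-1],(800,600),interpolation=cv2.INTER_CUBIC))
E
```

```text
[0.57346887 0.0296905  0.14528529] [-4.24323501e-02  9.99099309e-01  3.23608244e-05  2.57582983e-04]
```

View pics/w3.png

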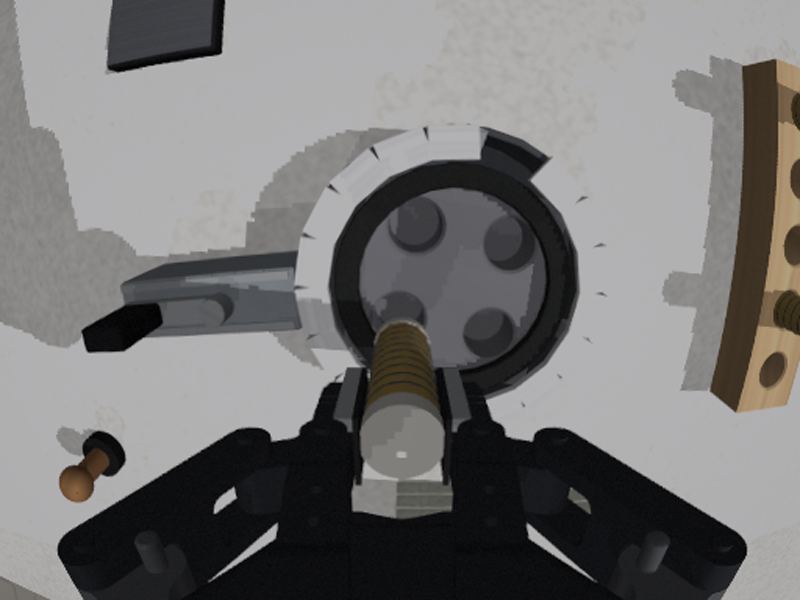

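The lock is out. Hole mouths show at (416,222), (508,243) and (488,331), with the tube foot just over the fourth. I'll refit the pot from these and compare.

```bash
python3 - <<'E'
from h import *
import pickle
i,im=pickle.load(open("w3.pkl","rb"))
a=lambda u,v,z:at("wrist",(u/K,v/K),z,i)[:2]
A,B,C=a(416,223,.038),a(508,243,.038),a(488,332,.038)
print('h2,h1,h0',A.round(4),B.round(4),C.round(4),'c',((A+C)/2).round(4),'h3',(A+C-B).round(4))
d=A-C;print(np.degrees(np.arctan2(d[1],d[0]))+135)
X=np.array([.5735,.0297])
for z,r in((.069,.012),(.154,.012)):
  print('tube edge proj',[ (proj("wrist",[X[0]-r,X[1],z],i)*K).round(0), (proj("wrist",[X[0],X[1]+r,z],i)*K).round(0),(proj("wrist",[X[0],X[1]-r,z],i)*K).round(0)])
E
```

```text
h2,h1,h0 [0.5249 0.0327] [0.5304 0.0794] [0.5778 0.0754] c [0.5514 0.054 ] h3 [0.5723 0.0287]
-6.078133670205858
tube edge proj [array([404., 313.]), array([428., 341.]), array([375., 336.])]
tube edge proj [array([406., 406.]), array([445., 446.]), array([359., 440.])]
```

```bash
python3 - <<'E'
from h import *
import pickle
i,im=pickle.load(open("w3.pkl","rb"))
cr=im[170:320,190:340];cv2.imwrite("pics/w3c.png",cv2.convertScaleAbs(cv2.resize(cr[:,:,::-1],(600,600),interpolation=cv2.INTER_CUBIC),alpha=1.5))
E
```

```text
(no output)
```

View pics/w3c.png

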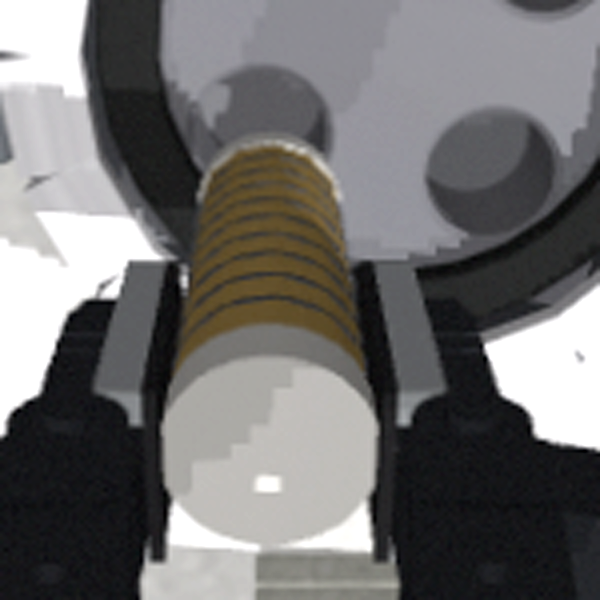

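The crop shows the tube held upright. Its foot front edge is at crop (268,133), and the mouth of hole 3 is centred near crop (266,129).

```bash
python3 - <<'E'
from h import *
import pickle
i,im=pickle.load(open("w3.pkl","rb"))
a=lambda u,v,z:at("wrist",(190+(u-1.5)/4,170+(v-1.5)/4),z,i)[:2]
print('h3',a(266,129,.038).round(4),'h0',a(490,171,.038).round(4))
print('foot front',a(268,133,.070).round(4),'top front',a(268,352,.155).round(4), 'top centre',a(270,449,.155).round(4))
E
```

```text
h3 [0.5725 0.029 ] h0 [0.5777 0.0752]
foot front [0.5632 0.0286] top front [0.5599 0.0283] top centre [0.5718 0.0295]
```

Call:
carry_out(
  rows=[
    {"linear": [-0.002,0,0],"turn": 0},
    {"linear": [-0.002,0,-0.015],"turn": 0},
    {"linear": [-0.002,0,-0.025],"turn": 0},
    {"linear": [-0.002,0,-0.031],"turn": 0},
    {"linear": [-0.002,0,-0.037],"turn": 0},
    {"linear": [-0.002,0,-0.037],"turn": 0},
  ],
)

```text
clock: 10.05
tool_pos: [0.5709, 0.0285, 0.107]
tool_rot: [-0.042, 0.999, 0.0, -0.0]
ft_force: [0.4, -0.5, -0.8]
finger_gap: 0.272
finger_force: 30.2
```

Call:
carry_out(
  rows=[
    {"linear": [0,0,-0.008],"turn": 0},
    {"linear": [0,0,-0.015],"turn": 0},
    {"linear": [0,0,-0.02],"turn": 0},
    {"linear": [0,0,-0.021],"turn": 0},
    {"linear": [0,0,-0.021],"turn": 0},
  ],
)

```text
clock: 10.68
tool_pos: [0.5714, 0.0285, 0.0871]
tool_rot: [-0.042, 0.999, -0.0, 0.0]
ft_force: [-0.6, 0.1, 1.5]
finger_gap: 0.275
finger_force: 30.7
```

Call:
carry_out(
  rows=[
    {"linear": [0,0,0],"turn": 0},
    {"linear": [0,0,0],"turn": 0},
    {"linear": [0,0,0.05],"turn": 0},
    {"linear": [0,0,0.1],"turn": 0},
    {"linear": [-0.024,0.2595,0.1],"turn": 0},
    {"linear": [-0.024,0.2595,0.1],"turn": 0},
    {"linear": [-0.024,0.2595,0.1],"turn": 0},
    {"linear": [-0.024,0.2595,0.1],"turn": 0},
  ],
  jaw=0.15,
)

```text
clock: 11.68
tool_pos: [0.5476, 0.2794, 0.1868]
tool_rot: [-0.042, 0.999, 0.0, 0.0]
ft_force: [-0.5, -0.1, 0.7]
finger_gap: 0.423
finger_force: 0.0
```

Call:
carry_out(
  rows=[
    {"linear": [0,0.0135,0],"turn": 0},
    {"linear": [0,0.0135,0],"turn": 0},
    {"linear": [0,0.0135,0],"turn": 0},
  ],
  jaw=0,
)

```text
clock: 12.05
tool_pos: [0.5484, 0.2897, 0.1865]
tool_rot: [-0.041, 0.999, -0.0, -0.0]
ft_force: [0.6, 0.3, -0.4]
finger_gap: 0.498
finger_force: 0.0
```

Call:
carry_out(
  rows=[
    {"linear": [-0.0005,-0.0015,-0.04],"turn": 0},
    {"linear": [-0.0005,-0.0015,-0.08],"turn": 0},
    {"linear": [-0.0005,-0.0015,-0.1015],"turn": 0},
    {"linear": [-0.0005,-0.0015,-0.1015],"turn": 0},
  ],
)

```text
clock: 12.55
tool_pos: [0.5469, 0.2883, 0.0837]
tool_rot: [-0.041, 0.999, -0.0, -0.002]
ft_force: [1.0, 0.4, 0.5]
finger_gap: 0.504
finger_force: 0.0
```

Call:
carry_out(
  rows=[
    {"linear": [0,0,0],"turn": 0},
    {"linear": [0,0,0],"turn": 0},
    {"linear": [0,0,0],"turn": 0},
    {"linear": [0,0,0],"turn": 0},
    {"linear": [0,0,0],"turn": 0},
  ],
  jaw=1,
)

```text
clock: 13.18
tool_pos: [0.549, 0.2895, 0.0871]
tool_rot: [-0.042, 0.999, 0.0, 0.002]
ft_force: [-0.1, -3.3, 5.6]
finger_gap: 0.275
finger_force: 30.1
```

Call:
carry_out(
  rows=[
    {"linear": [0,0,0.045],"turn": 0},
    {"linear": [0,0,0.09],"turn": 0},
    {"linear": [-0.0235,-0.255,0.09],"turn": 0},
    {"linear": [-0.0235,-0.255,0.09],"turn": 0},
    {"linear": [-0.0235,-0.255,0.09],"turn": 0},
    {"linear": [-0.0235,-0.255,0.09],"turn": 0},
    {"linear": [-0.0235,-0.255,0.09],"turn": 0},
    {"linear": [-0.0235,-0.255,0.09],"turn": 0},
  ],
)

```text
clock: 14.18
tool_pos: [0.5239, 0.0346, 0.175]
tool_rot: [-0.041, 0.999, 0.0, -0.0]
ft_force: [-0.6, 0.8, -2.0]
finger_gap: 0.276
finger_force: 30.3
```

Call:
carry_out(
  rows=[
    {"linear": [0,0,-0.03],"turn": 0},
    {"linear": [0,0,-0.03],"turn": 0},
    {"linear": [0,0,-0.03],"turn": 0},
  ],
)

```text
clock: 14.55
tool_pos: [0.5244, 0.0355, 0.1458]
tool_rot: [-0.042, 0.999, 0.0, 0.0]
ft_force: [0.5, -0.4, -0.9]
finger_gap: 0.273
finger_force: 30.2
```

Call:
carry_out(
  rows=[
    {"linear": [0.0005,-0.0017,0],"turn": 0},
    {"linear": [0.0005,-0.0017,-0.015],"turn": 0},
    {"linear": [0.0005,-0.0017,-0.025],"turn": 0},
    {"linear": [0.0005,-0.0017,-0.031],"turn": 0},
    {"linear": [0.0005,-0.0017,-0.037],"turn": 0},
    {"linear": [0.0005,-0.0017,-0.037],"turn": 0},
  ],
)

```text
clock: 15.3
tool_pos: [0.5243, 0.0328, 0.1076]
tool_rot: [-0.042, 0.999, 0.0, -0.001]
ft_force: [-0.4, -0.4, -1.2]
finger_gap: 0.271
finger_force: 30.3
```

Call:
carry_out(
  rows=[
    {"linear": [0,0,-0.008],"turn": 0},
    {"linear": [0,0,-0.015],"turn": 0},
    {"linear": [0,0,-0.02],"turn": 0},
    {"linear": [0,0,-0.021],"turn": 0},
    {"linear": [0,0,-0.021],"turn": 0},
  ],
)

```text
clock: 15.92
tool_pos: [0.5246, 0.0328, 0.0874]
tool_rot: [-0.042, 0.999, 0.0, -0.0]
ft_force: [-0.7, -0.5, 1.2]
finger_gap: 0.272
finger_force: 30.6
```

Call:
carry_out(
  rows=[
    {"linear": [0,0,0],"turn": 0},
    {"linear": [0,0,0],"turn": 0},
    {"linear": [0,0,0.05],"turn": 0},
    {"linear": [0,0,0.1],"turn": 0},
    {"linear": [-0.1075,0.2442,0.1],"turn": 0},
    {"linear": [-0.1075,0.2442,0.1],"turn": 0},
    {"linear": [-0.1075,0.2442,0.1],"turn": 0},
    {"linear": [-0.1075,0.2442,0.1],"turn": 0},
  ],
  jaw=0.15,
)

```text
clock: 16.92
tool_pos: [0.4231, 0.2633, 0.1877]
tool_rot: [-0.041, 0.999, 0.0, 0.001]
ft_force: [1.6, 0.5, -0.0]
finger_gap: 0.425
finger_force: 0.0
```

Call:
carry_out(
  rows=[
    {"linear": [-0.005,0.012,0],"turn": 0},
    {"linear": [-0.005,0.012,0],"turn": 0},
    {"linear": [-0.005,0.012,0],"turn": 0},
  ],
  jaw=0,
)

```text
clock: 17.3
tool_pos: [0.4196, 0.2726, 0.1872]
tool_rot: [-0.041, 0.999, -0.0, 0.0]
ft_force: [0.0, -0.6, 0.5]
finger_gap: 0.501
finger_force: 0.0
```

Call:
carry_out(
  rows=[
    {"linear": [-0.002,0.004,0],"turn": 0},
    {"linear": [-0.002,0.004,-0.04],"turn": 0},
    {"linear": [-0.002,0.004,-0.08],"turn": 0},
    {"linear": [-0.002,0.004,-0.1015],"turn": 0},
    {"linear": [-0.002,0.004,-0.1015],"turn": 0},
  ],
)

```text
clock: 17.92
tool_pos: [0.4159, 0.2765, 0.084]
tool_rot: [-0.041, 0.999, -0.001, -0.002]
ft_force: [-0.1, -0.6, 0.3]
finger_gap: 0.498
finger_force: 0.0
```

Call:
carry_out(
  rows=[
    {"linear": [0,0,0],"turn": 0},
    {"linear": [0,0,0],"turn": 0},
    {"linear": [0,0,0],"turn": 0},
    {"linear": [0,0,0],"turn": 0},
    {"linear": [0,0,0],"turn": 0},
  ],
  jaw=1,
)

```text
clock: 18.55
tool_pos: [0.4178, 0.2779, 0.0869]
tool_rot: [-0.042, 0.999, 0.0, 0.001]
ft_force: [-1.3, -2.5, 5.6]
finger_gap: 0.271
finger_force: 30.7
```

Call:
carry_out(
  rows=[
    {"linear": [0,0,0.045],"turn": 0},
    {"linear": [0,0,0.1],"turn": 0},
    {"linear": [0.16,-0.2,0.1],"turn": 0},
    {"linear": [0.16,-0.2,0.1],"turn": 0},
    {"linear": [0.16,-0.2,0.1],"turn": 0},
    {"linear": [0.16,-0.2,0.1],"turn": 0},
    {"linear": [0.16,-0.2,0.1],"turn": 0},
    {"linear": [0.16,-0.2,0.1],"turn": 0},
  ],
)

```text
clock: 19.55
tool_pos: [0.5763, 0.0776, 0.1848]
tool_rot: [-0.041, 0.999, 0.0, -0.001]
ft_force: [-0.2, 0.2, -2.3]
finger_gap: 0.276
finger_force: 30.2
```

Call:
carry_out(
  rows=[
    {"linear": [0,-0.002,-0.03],"turn": 0},
    {"linear": [0,-0.002,-0.04],"turn": 0},
    {"linear": [0,-0.002,-0.04],"turn": 0},
  ],
)

```text
clock: 19.92
tool_pos: [0.5757, 0.0767, 0.1448]
tool_rot: [-0.042, 0.999, 0.0, -0.001]
ft_force: [-0.8, 0.3, -2.5]
finger_gap: 0.269
finger_force: 30.2
```

Call:
carry_out(
  rows=[
    {"linear": [0.0005,-0.0007,0],"turn": 0},
    {"linear": [0.0005,-0.0007,-0.015],"turn": 0},
    {"linear": [0.0005,-0.0007,-0.025],"turn": 0},
    {"linear": [0.0005,-0.0007,-0.031],"turn": 0},
    {"linear": [0.0005,-0.0007,-0.037],"turn": 0},
    {"linear": [0.0005,-0.0007,-0.037],"turn": 0},
  ],
)

```text
clock: 20.68
tool_pos: [0.5771, 0.0749, 0.1081]
tool_rot: [-0.042, 0.999, 0.0, -0.001]
ft_force: [-0.2, 0.8, -0.8]
finger_gap: 0.271
finger_force: 30.2
```

Call:
carry_out(
  rows=[
    {"linear": [0,0,-0.008],"turn": 0},
    {"linear": [0,0,-0.015],"turn": 0},
    {"linear": [0,0,-0.02],"turn": 0},
    {"linear": [0,0,-0.021],"turn": 0},
    {"linear": [0,0,-0.021],"turn": 0},
  ],
)

```text
clock: 21.3
tool_pos: [0.5774, 0.0749, 0.0877]
tool_rot: [-0.042, 0.999, -0.0, -0.0]
ft_force: [-0.5, -1.0, -1.0]
finger_gap: 0.271
finger_force: 30.2
```

Call:
carry_out(
  rows=[
    {"linear": [0,0,0],"turn": 0},
    {"linear": [0,0,0],"turn": 0},
    {"linear": [0,0,0.05],"turn": 0},
    {"linear": [0,0,0.11],"turn": 0},
    {"linear": [-0.157,-0.475,0.16],"turn": -2.8},
    {"linear": [-0.157,-0.475,0.16],"turn": -2.8},
    {"linear": [-0.157,-0.475,0.16],"turn": -2.8},
    {"linear": [-0.157,-0.475,0.16],"turn": -2.8},
  ],
  jaw=0.15,
)

```text
clock: 22.3
tool_pos: [0.4986, -0.163, 0.2234]
tool_rot: [0.33, 0.944, -0.0, 0.001]
ft_force: [1.0, 0.7, 0.1]
finger_gap: 0.425
finger_force: 0.0
```

```bash
python3 - <<'E'
from h import *
s=read_state();print(s['tool_pos'],s['joint_pos'].round(2))
cv2.imwrite("pics/scene1.png",cv2.resize(capture("scene")[100:300,100:450,::-1],(800,457),interpolation=cv2.INTER_CUBIC))
E
```

```text
[ 0.4986244  -0.16301039  0.22341257] [-0.53 -0.02  1.91  0.    1.25 -1.43]
```

View pics/scene1.png

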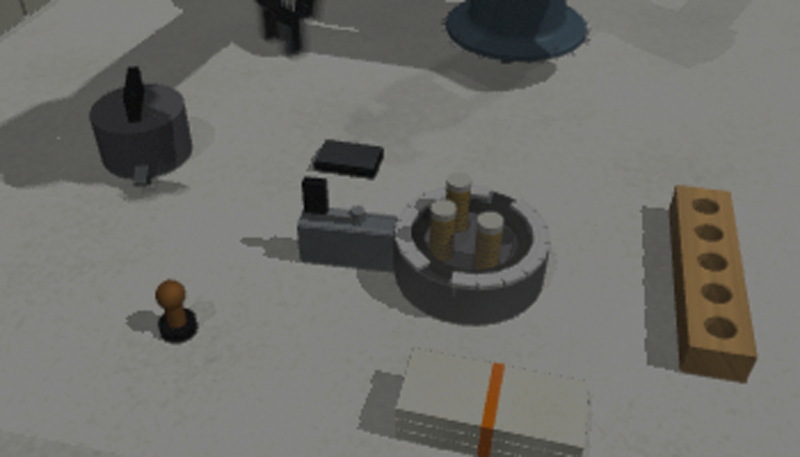

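All three tubes stand upright in the pot, the lock is out and the cover has not moved. Next is the cover.

Call:
carry_out(
  rows=[
    {"linear": [-0.08,-0.235,0.01],"turn": -2.05},
    {"linear": [-0.08,-0.235,0.01],"turn": -2.05},
    {"linear": [-0.08,-0.235,0.01],"turn": -2.05},
    {"linear": [-0.08,-0.235,0.01],"turn": -2.05},
    {"linear": [-0.08,-0.235,0.01],"turn": -2.05},
    {"linear": [-0.08,-0.235,0.01],"turn": -2.05},
    {"linear": [-0.08,-0.235,0.01],"turn": -2.05},
    {"linear": [-0.08,-0.235,0.01],"turn": -2.05},
  ],
)

```text
clock: 23.35
tool_pos: [0.4194, -0.3963, 0.2328]
tool_rot: [0.885, 0.466, 0.0, 0.0]
ft_force: [0.1, -0.0, -0.3]
finger_gap: 0.422
finger_force: 0.0
```

Call:
carry_out(
  rows=[
    {"linear": [0,0,0],"turn": -0.55},
    {"linear": [0,0,0],"turn": -0.55},
    {"linear": [0,0,0],"turn": -0.55},
    {"linear": [0,0,0],"turn": -0.55},
    {"linear": [0,0,0],"turn": -0.55},
  ],
)

```text
clock: 23.98
tool_pos: [0.4194, -0.3963, 0.2327]
tool_rot: [0.977, 0.212, 0.0, 0.0]
ft_force: [-0.0, 0.0, 0.3]
finger_gap: 0.423
finger_force: 0.0
```

```bash
python3 - <<'E'
from h import *
import pickle
s=read_state();i=camera_info("wrist");im=capture("wrist");pickle.dump((i,im),open("w4.pkl","wb"))
print(s['tool_pos'],s['tool_rot'],s['joint_pos'].round(2));cv2.imwrite("pics/w4.png",cv2.resize(im[:,:,::-1],(800,600),interpolation=cv2.INTER_CUBIC))
E
```

```text
[ 0.4193822  -0.39626416  0.23272875] [9.77255237e-01 2.12066469e-01 4.31980461e-05 1.09515615e-04] [-0.95  0.1   1.77 -0.    1.27  0.19]
```

View pics/w4.png

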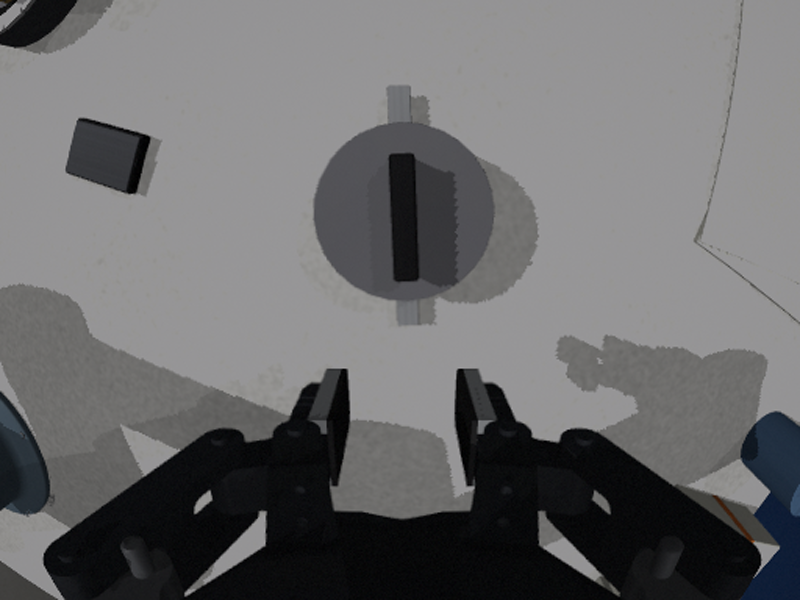

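The bar's top face has corners (389,154), (413,153), (419,281) and (393,282). The dome disk is centred at (404,211), with ear tips at (399,86) and (409,325).

```bash
python3 - <<'E'
from h import *
import pickle
i,im=pickle.load(open("w4.pkl","rb"))
a=lambda u,v,z:at("wrist",(u/K,v/K),z,i)[:2]
for A,B,z in(((401,153.5),(406,281.5),.103),((399,86),(409,325),.02),((314.5,211),(494.5,211),.067)):
    A=a(*A,z);B=a(*B,z);d=A-B;print(((A+B)/2).round(4),np.hypot(*d).round(4),np.degrees(np.arctan2(d[1],d[0])).round(2))
g=read_state()['tool_rot'];print(2*np.degrees(np.arctan2(g[1],g[0]))-90)
E
```

```text
[ 0.4639 -0.3771] 0.0696 26.67
[ 0.4639 -0.378 ] 0.1754 26.84
[ 0.4659 -0.3771] 0.1111 114.48
-65.54662372413036
```

Call:
carry_out(
  rows=[
    {"linear": [0.0448,0.0188,0],"turn": 0.041},
    {"linear": [0.0448,0.0188,-0.03],"turn": 0.041},
    {"linear": [0.0448,0.0188,-0.08],"turn": 0.041},
    {"linear": [0.0448,0.0188,-0.12],"turn": 0.041},
    {"linear": [0.0448,0.0188,-0.136],"turn": 0.041},
    {"linear": [0.0448,0.0188,-0.136],"turn": 0.041},
  ],
)

```text
clock: 24.78
tool_pos: [0.4639, -0.3773, 0.0961]
tool_rot: [0.973, 0.231, -0.0, -0.001]
ft_force: [1.5, 0.7, 0.5]
finger_gap: 0.425
finger_force: 0.0
```

Call:
carry_out(
  rows=[
    {"linear": [0,0,0],"turn": 0},
    {"linear": [0,0,0],"turn": 0},
    {"linear": [0,0,0],"turn": 0},
    {"linear": [0,0,0],"turn": 0},
    {"linear": [0,0,0],"turn": 0},
    {"linear": [0,0,0],"turn": 0},
  ],
  jaw=1,
  newtons=70,
)

```text
clock: 25.52
tool_pos: [0.465, -0.3784, 0.0987]
tool_rot: [0.973, 0.231, 0.001, 0.001]
ft_force: [-0.4, 1.9, 7.4]
finger_gap: 0.15
finger_force: 71.8
```

Call:
carry_out(
  rows=[
    {"linear": [0,0,0.03],"turn": 0},
    {"linear": [0,0,0.08],"turn": 0},
    {"linear": [0,0,0.14],"turn": 0},
    {"linear": [0.01,0.05,0.14],"turn": 0.18},
    {"linear": [0.02,0.1,0.14],"turn": 0.36},
    {"linear": [0.03,0.15,0.14],"turn": 0.54},
    {"linear": [0.04,0.2,0.14],"turn": 0.72},
    {"linear": [0.05,0.25,0.14],"turn": 0.9},
  ],
)

```text
clock: 26.52
tool_pos: [0.5139, -0.1258, 0.2364]
tool_rot: [0.774, 0.633, 0.0, 0.0]
ft_force: [0.9, -0.7, -2.6]
finger_gap: 0.154
finger_force: 70.5
```

Call:
carry_out(
  rows=[
    {"linear": [0.01,0.045,0],"turn": 0.18},
    {"linear": [0.02,0.09,0],"turn": 0.36},
    {"linear": [0.03,0.135,0],"turn": 0.54},
    {"linear": [0.037,0.1818,0],"turn": 0.72},
    {"linear": [0.037,0.1818,0],"turn": 0.9},
    {"linear": [0.037,0.1818,0],"turn": 1.08},
    {"linear": [0.037,0.1818,0],"turn": 1.26},
    {"linear": [0.037,0.1818,0],"turn": 1.44},
  ],
)

```text
clock: 27.52
tool_pos: [0.5507, 0.0544, 0.2362]
tool_rot: [0.164, 0.986, -0.0, -0.0]
ft_force: [-0.7, 0.1, -1.9]
finger_gap: 0.149
finger_force: 70.5
```

Call:
carry_out(
  rows=[
    {"linear": [0.0003,0,-0.02],"turn": 0.054},
    {"linear": [0.0003,0,-0.045],"turn": 0.054},
    {"linear": [0.0003,0,-0.065],"turn": 0.054},
    {"linear": [0.0003,0,-0.0715],"turn": 0.054},
    {"linear": [0.0003,0,-0.0715],"turn": 0.054},
  ],
)

```text
clock: 28.15
tool_pos: [0.5513, 0.0543, 0.165]
tool_rot: [0.14, 0.99, -0.0, -0.0]
ft_force: [0.1, 0.1, -2.1]
finger_gap: 0.151
finger_force: 70.4
```

```bash
python3 - <<'E'
from h import *
import pickle
s=read_state();i=camera_info("wrist");im=capture("wrist");pickle.dump((i,im),open("w5.pkl","wb"))
g=s['tool_rot'];print(s['tool_pos'],s['ft_force'],2*np.degrees(np.arctan2(g[1],g[0]))-90)
cv2.imwrite("pics/w5.png",cv2.convertScaleAbs(cv2.resize(im[40:270,106:406,::-1],(780,598),interpolation=cv2.INTER_CUBIC),alpha=1.4))
E
```

```text
[0.55125084 0.05431762 0.16496115] [ 0.05770071  0.14052742 -2.05356403] 73.85372211339612
```

View pics/w5.png

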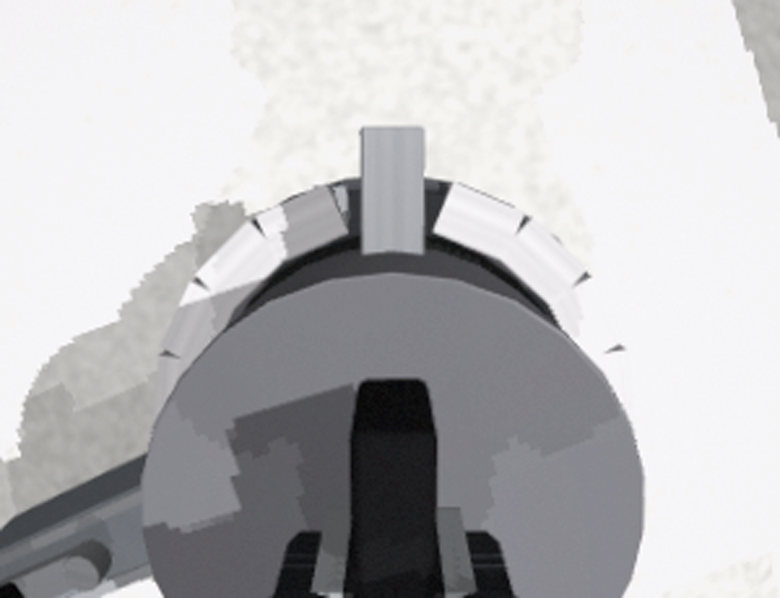

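The ear (centre x≈392) sits centred in the slot (walls at x≈340 and 444), so I'm lowering the cover.

Call:
carry_out(
  rows=[
    {"linear": [0,0,-0.008],"turn": 0.004},
    {"linear": [0,0,-0.013],"turn": 0.004},
    {"linear": [0,0,-0.017],"turn": 0.004},
    {"linear": [0,0,-0.02],"turn": 0.004},
    {"linear": [0,0,-0.02],"turn": 0.004},
  ],
)

```text
clock: 28.82
tool_pos: [0.5515, 0.0542, 0.1455]
tool_rot: [0.138, 0.99, -0.0, -0.0]
ft_force: [-3.1, -0.9, 2.6]
finger_gap: 0.157
finger_force: 71.2
```

Call:
carry_out(
  rows=[
    {"linear": [0,0,-0.003],"turn": 0},
    {"linear": [0,0,-0.006],"turn": 0},
    {"linear": [0,0,-0.0065],"turn": 0},
    {"linear": [0,0,-0.0065],"turn": 0},
  ],
)

```text
clock: 29.32
tool_pos: [0.5517, 0.0542, 0.139]
tool_rot: [0.138, 0.99, -0.0, 0.0]
ft_force: [-3.5, -1.5, 4.9]
finger_gap: 0.15
finger_force: 71.6
```

Call:
carry_out(
  rows=[
    {"linear": [0,0,0],"turn": -0.15},
    {"linear": [0,0,0],"turn": -0.3},
    {"linear": [0,0,0],"turn": -0.45},
    {"linear": [0,0,0],"turn": -0.6},
    {"linear": [0,0,0],"turn": -0.75},
    {"linear": [0,0,0],"turn": -0.9},
    {"linear": [0,0,0],"turn": -1.05},
    {"linear": [0,0,0],"turn": -1.2},
  ],
)

```text
clock: 30.32
tool_pos: [0.5528, 0.0543, 0.1397]
tool_rot: [0.675, 0.738, 0.001, 0.001]
ft_force: [0.3, -0.5, 4.5]
finger_gap: 0.149
finger_force: 71.6
```

```bash
python3 - <<'E'
from h import *
s=read_state();g=s['tool_rot'];print(s['tool_pos'],s['ft_force'],s['torque'],2*np.degrees(np.arctan2(g[1],g[0]))-90)
E
```

```text
[0.55280085 0.05434165 0.1396906 ] [ 0.27391027 -0.4842125   4.47262228] [0.04201499 0.06832133 0.22251096] 5.077425447575806
```

Call:
carry_out(
  rows=[
    {"linear": [0,0,0],"turn": -0.08},
    {"linear": [0,0,0],"turn": -0.15},
    {"linear": [0,0,0],"turn": -0.19},
    {"linear": [0,0,0],"turn": -0.21},
    {"linear": [0,0,0],"turn": -0.23},
    {"linear": [0,0,0],"turn": -0.24},
    {"linear": [0,0,0],"turn": -0.24},
  ],
)

```text
clock: 31.2
tool_pos: [0.5521, 0.0545, 0.1397]
tool_rot: [0.755, 0.655, 0.0, 0.001]
ft_force: [-3.2, 0.9, 8.1]
finger_gap: 0.153
finger_force: 80.0
```

```bash
python3 - <<'E'
from h import *
s=read_state();g=s['tool_rot'];print(s['tool_pos'],s['ft_force'],s['torque'],2*np.degrees(np.arctan2(g[1],g[0]))-90)
E
```

```text
[0.55212654 0.05447228 0.1396784 ] [-3.16524912  0.89330356  8.05255626] [0.11547891 0.47908341 1.61282207] -8.089740465248681
```

Call:
carry_out(
  rows=[
    {"linear": [0,0,0.001],"turn": 0.01},
    {"linear": [0,0,0.002],"turn": 0.01},
    {"linear": [0,0,0.002],"turn": 0.01},
  ],
)

```text
clock: 31.58
tool_pos: [0.5518, 0.0544, 0.1399]
tool_rot: [0.753, 0.658, 0.001, 0.001]
ft_force: [5.2, 0.9, -5.8]
finger_gap: 0.151
finger_force: 75.7
```

Call:
carry_out(
  rows=[
    {"linear": [0,0,0],"turn": 0},
    {"linear": [0,0,0],"turn": 0},
    {"linear": [0,0,0],"turn": 0},
    {"linear": [0,0,0.04],"turn": 0},
    {"linear": [0,0,0.08],"turn": 0},
    {"linear": [0.01,-0.06,0.08],"turn": 0.24},
    {"linear": [0.02,-0.09,0.08],"turn": 0.24},
    {"linear": [0.02,-0.09,0.08],"turn": 0.24},
  ],
  jaw=0.15,
)

```text
clock: 32.58
tool_pos: [0.5718, -0.0377, 0.2208]
tool_rot: [0.671, 0.741, 0.0, 0.0]
ft_force: [0.7, 0.4, 0.8]
finger_gap: 0.428
finger_force: 0.0
```

```bash
python3 - <<'E'
from h import *
import pickle
s=read_state();i=camera_info("wrist");im=capture("wrist");pickle.dump((i,im),open("w6.pkl","wb"))
g=s['tool_rot'];print(s['tool_pos'],2*np.degrees(np.arctan2(g[1],g[0]))-90)
cv2.imwrite("pics/w6.png",cv2.convertScaleAbs(cv2.resize(im[:,:,::-1],(800,600),interpolation=cv2.INTER_CUBIC),alpha=1.3))
E
```

```text
[ 0.57180963 -0.03772923  0.22082538] 5.664726211790892
```

View pics/w6.png

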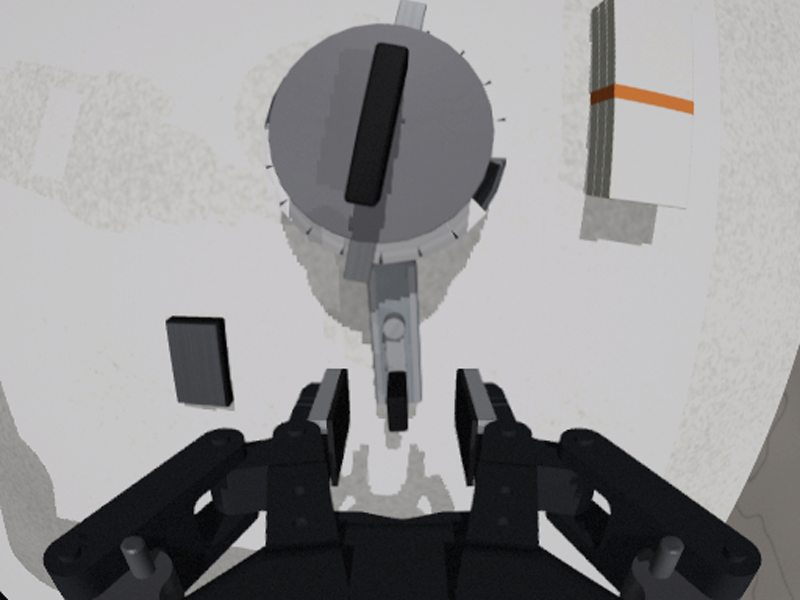

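The cover is on and turned: bar ends at (393,45) and (363,204), near ear tip at (357,279) clear of the lock's path. The fin's top is at about (398,416).

```bash
python3 - <<'E'
from h import *
import pickle
i,im=pickle.load(open("w6.pkl","rb"))
a=lambda u,v,z:at("wrist",(u/K,v/K),z,i)[:2]
for A,B,z in(((393,45),(363,204),.146),((412,1),(357,279),.063)):
    A=a(*A,z);B=a(*B,z);d=A-B;print(A,B,((A+B)/2).round(4),np.hypot(*d).round(4),np.degrees(np.arctan2(d[1],d[0])).round(2))
for v in(400,415,430):
    f=a(398,v,.1);print(f,np.hypot(*(f-[.5515,.0543])))
E
```

```text
[0.55597796 0.08869826] [0.55015887 0.02021843] [0.5531 0.0545] 0.0687 85.14
[0.56041507 0.14236666] [ 0.54386181 -0.03165009] [0.5521 0.0554] 0.1748 84.57
[ 0.57514087 -0.09199032] 0.14818821434808632
[ 0.57609192 -0.10200358] 0.15822632638723436
[ 0.57707716 -0.1123923 ] 0.16864315512952002
```

Call:
carry_out(
  rows=[
    {"linear": [0.004,-0.065,0],"turn": 0.044},
    {"linear": [0.004,-0.065,0],"turn": 0.044},
    {"linear": [0.004,-0.065,-0.04],"turn": 0.044},
    {"linear": [0.004,-0.065,-0.08],"turn": 0.044},
    {"linear": [0.004,-0.065,-0.115],"turn": 0.044},
    {"linear": [0.004,-0.065,-0.1275],"turn": 0.044},
    {"linear": [0.004,-0.065,-0.1275],"turn": 0.044},
  ],
)

```text
clock: 33.5
tool_pos: [0.5752, -0.0997, 0.0928]
tool_rot: [0.653, 0.757, -0.0, -0.001]
ft_force: [0.0, -0.9, 0.6]
finger_gap: 0.427
finger_force: 0.0
```

Call:
carry_out(
  rows=[
    {"linear": [0,0,0],"turn": 0},
    {"linear": [0,0,0],"turn": 0},
    {"linear": [0,0,0],"turn": 0},
    {"linear": [0,0,0],"turn": 0},
    {"linear": [0,0,0],"turn": 0},
    {"linear": [0,0,0],"turn": 0},
  ],
  jaw=1,
  newtons=30,
)

```text
clock: 34.25
tool_pos: [0.5754, -0.101, 0.095]
tool_rot: [0.653, 0.757, -0.0, 0.0]
ft_force: [-6.5, -0.3, 5.4]
finger_gap: 0.136
finger_force: 34.0
```

Call:
carry_out(
  rows=[
    {"linear": [-0.0009,0.006,0],"turn": 0},
    {"linear": [-0.0017,0.012,0],"turn": 0},
    {"linear": [-0.0026,0.018,0],"turn": 0},
    {"linear": [-0.0035,0.024,0],"turn": 0},
    {"linear": [-0.0043,0.03,0],"turn": 0},
    {"linear": [-0.005,0.035,0],"turn": 0},
    {"linear": [-0.0054,0.0375,0],"turn": 0},
    {"linear": [-0.0054,0.0375,0],"turn": 0},
  ],
)

```text
clock: 35.25
tool_pos: [0.5702, -0.0662, 0.0951]
tool_rot: [0.653, 0.757, -0.002, 0.002]
ft_force: [-6.4, -12.0, 3.3]
finger_gap: 0.131
finger_force: 33.6
```

Call:
carry_out(
  rows=[
    {"linear": [-0.0003,0.002,0],"turn": 0},
    {"linear": [-0.0003,0.002,0],"turn": 0},
    {"linear": [-0.0003,0.002,0],"turn": 0},
  ],
)

```text
clock: 35.62
tool_pos: [0.5702, -0.0661, 0.0952]
tool_rot: [0.653, 0.757, -0.003, 0.003]
ft_force: [-5.5, -19.8, 1.6]
finger_gap: 0.139
finger_force: 33.2
```

Call:
carry_out(
  rows=[
    {"linear": [0,0,0],"turn": 0},
    {"linear": [0,0,0],"turn": 0},
    {"linear": [0,0,0],"turn": 0},
    {"linear": [0,-0.002,0.04],"turn": 0},
    {"linear": [0,-0.01,0.09],"turn": 0},
    {"linear": [0,-0.03,0.14],"turn": 0},
    {"linear": [0,-0.03,0.14],"turn": 0},
  ],
  jaw=0,
)

```text
clock: 36.5
tool_pos: [0.5724, -0.0926, 0.2388]
tool_rot: [0.654, 0.757, 0.002, 0.005]
ft_force: [0.1, -0.2, -0.1]
finger_gap: 0.497
finger_force: 0.0
```

```bash
python3 - <<'E'
from h import *
im=capture("wrist");print(read_state()['tool_pos'])
cv2.imwrite("pics/w7.png",cv2.convertScaleAbs(cv2.resize(im[:,:,::-1],(800,600),interpolation=cv2.INTER_CUBIC),alpha=1.3))
E
```

```text
[ 0.57090183 -0.0916089   0.23561602]
```

View pics/w7.png

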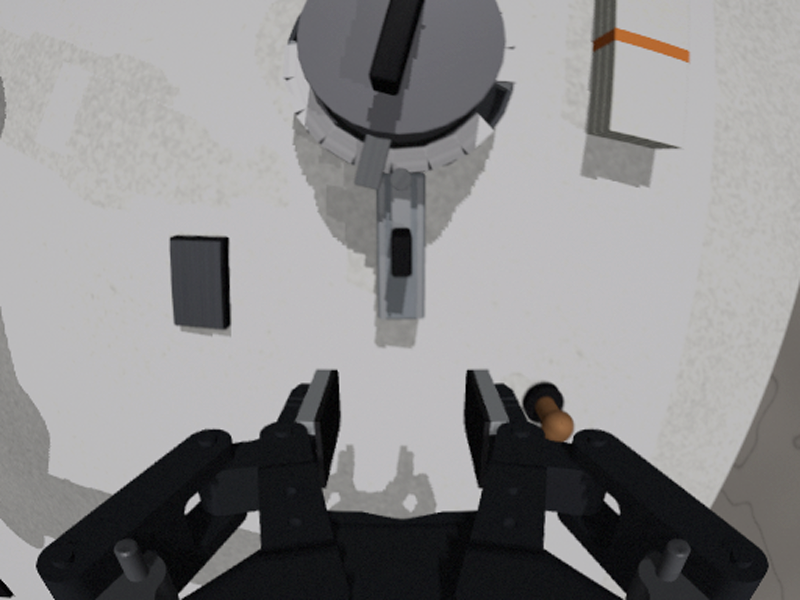

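The lock is fully home (nose at (401,180), right behind the ear at (373,162)), and the bystanders haven't moved. Handing in.

```bash
python3 -c "from workcell import *; print(close_job())"
```

```text
the job is handed in; nothing more can be done
None
```

I handed the job in at 36.5 s on the clock: the three tubes that were there stand in the pot, the cover is turned clockwise to its stop, the lock is home behind its ear, and the bystanders look unmoved in the last picture; the hand-in returned no verdict.

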